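# Walk a mould half round and seat it on the fence key

### The arm

A 6-joint arm with a two-finger parallel gripper is mounted at the origin on a cart in front of the work surface, level with it; the furniture and walls round the work are solid. World frame = base frame: x ahead of the robot, y to its left, z up, the work surface at z = 0. Lengths are in m, angles in rad, forces in N, time in s.
With the tool pointing down it reaches from about 0.275 to 0.825 m from the base axis. Payload 4.9 kg.
Tool frame: the origin (TCP) lies at the very end of the fingers, on their centre line; the grasp point (between the pads) lies 19 mm behind it (ctrl.grip_depth is the distance from the TCP to the grasp point, in m); z points along the fingers, y is the line along which they close (so a half turn about z gives the same grasp; the last joint's range is limited). The gripper opens to 85 mm and grips with 20 to 120 N. Pads are 22 mm wide; open, the fingers measure 114 mm over their backs; the gripper's body (76 mm by 85 mm) begins 54 mm behind the grasp point. The pads swing forward as they close: fully open they stand 13 mm farther back than shut.
Start: joints at [-1.264, 0.326, -0.193, 1.052, 0, 1.437], TCP at [0.235, -0.497, 0.231] pointing down, gripper open.
Joint ranges: [-2.65, 2.65], [-0.97, 1.79], [-1.3, 1.35], [-1.93, 2.1], [-1.47, 1.37], [-3.14, 3.14]. Speed limits (rad/s): [2.57, 2.57, 3.14, 3.14, 3.14, 3.14].

### API

Orientations are given as a unit quaternion [w, x, y, z].
In Python, from plant import get_state, optics, ticket, models, ctrl gives the robot as it stands.
- The arm moves only by the tool servo_tool, never from a script. Its arguments are lists of equal length, an entry for each row: "translation": the shift along the tool's x, y, z in m, a list of three; "turn": the turn, a rotation vector about the tool's x, y, z in rad, a list of three; "hand": the gripper's target within -1 to 1 (fully open at 1, half-way at 0, shut at -1). A call has 1 to 20 rows; each row shifts and turns the commanded pose from where the row before left it, along the tool's axes as they then stand; what a row does not reach is not made up. A row lasts 1/12 s, in which the tool goes at most 41.7 mm and 7.16 degrees, less where a joint would pass 70% of its speed; a pose out of reach is approached as far as the arm can. A call with a gripper value outside its range is refused whole. The fingers move at their own pace and stop on an object; the grip force is fixed at half the most. Time passes only in rows, so rows that do not move let the fingers close. It gives the time, the measured TCP pose, the force, the opening and the grip force at its end, in the units of the state.
- get_state(): the state, without advancing time (a new reading comes with each control period).
- optics.camera(name): name is "side" or "top"; returns a dict with "color" (420x560x3 uint8, red, green, blue), "z_map" (420x560 float32, m along the optical axis (not along the pixel's ray), 0 where there is no reading), "intrinsics" (3x3 intrinsics, pixels), "view" (4x4, takes a point from world to camera coordinates). Camera axes: x right, y down, z forward; pixel columns grow to the right and rows downward; lengths in m; the calibration is good to about 2 mm. A picture is of the moment at which its call begins.
- ticket.sign_off(): hands the job in; it is judged then, once.
Trained networks look in the newest picture that a camera, given by its name, has taken for a name from the list of things; names that differ only in an ending like _2 or _b are one class to them, and where a whole thing is asked for, a point or a joint stands for the part that bears it (a point fixed in the world has none). Each returns a list of dicts, best first, with "p" (0 to 1); they miss things now and then, are a little off and sometimes report something else, mostly with a low value. They report only what shows in the picture. A call takes as long as a camera call.
- models.search_frame(camera, label): "position" ([x, y, z] in m, in world coordinates, good to about 4 mm: the middle of the surface that is visible of it).
- models.silhouettes(camera, label): "pixels" (420x560 bool, what is visible of it).
The state is a dict: "t": time; "joints": joint angles; "dq": joint speeds; "joint_efforts": joint torques, N m; "position": TCP position; "orientation": TCP orientation; "wrist_force": force on the tool from outside, world axes, zero at the start; "wrist_torque": the same for the moment, N m; "grip_width": finger opening in m; "grasp_force": force on a finger pad.
Only numpy, scipy, OpenCV 4.12 (cv2) and the standard library are available. Lean on these libraries where they do the work, as an engineer would, in place of code of your own. Each camera call takes 0.05 s, during which the arm holds its last target. There are 200 camera calls.

### The job

The aluminium mould half is lying turned the wrong way on the steel setting plate. With the fingers only, nudge its corners to walk it round on the plate until the side with the slot faces the fence, then push it fully home so that the fence's key is in the slot and the block sits flush along the fence. Push it, never lift or tip it, and leave the bolt, the nut and the other things lying about undisturbed.

Things in the scene. Friction and masses are not known exactly. Their poses are not given: they have to be found in the camera images.
- mould_half: Aluminium mould half, bare block 90 mm (its x) by 110 mm (its y) by 40 mm high, about 0.9 kg, loose, too wide to grip; 6 mm deep pocket and four guide holes in its top. Origin: centre of its underside. Its +x side (110 mm long) has the slot. Slides under 3 to 8 N; pushed square to a side, 40 mm off its middle, it turns about 0.1 rad per 10 mm of push while its centre moves about 6 mm.
- slot_mouth (a point): Centre of the slot's mouth: on the plane of the block's +x side, mid-length, 20 mm above its underside (45 mm along +x from the block's origin). The slot is full height, 20 mm wide, 17 mm deep, its mouth chamfered 4 mm each side. Axes as the block's.
- fixture: Fixed steel setting plate, 260 mm (its x) by 320 mm (its y) by 12 mm thick, top face 12 mm above the bench. Origin: centre of its underside. Along its +x edge (far from the robot) stands the fence, a bar 290 mm long, 20 mm thick, 32 mm above the plate; its working face lies at x = +110 mm and looks to -x. From the middle of that face (y = 0) projects the locating key: 14 mm wide, 13 mm out, round-nosed, 26 mm above the plate.
- fence_seat (a point): Point on the fence's working face at the key's centre line, 20 mm above the plate: where the slot's mouth (slot_mouth) comes to lie when the block is home. Axes as the fixture's (+x into the fence, y along it).
- clamp_bolt: Hex bolt standing on its head on the plate near the left (+y) end of the fence, 19 mm wide, 44 mm high. Bystander. Origin: centre of its underside.
- clamp_nut: Hex nut lying on the plate near the right (-y) end of the fence, 25 mm wide, 12 mm high. Bystander. Origin: centre of its underside.
- micrometer: Micrometer, 38 x 106 x 14 mm, lying on the bench left of the plate. Bystander. Origin: centre of its underside.
- setup_block: Ground steel block, 25 x 75 x 50 mm, with four holes, standing on the bench left of the plate. Bystander. Origin: centre of its underside.

How it is judged:
On the way:
1. the block has been walked round until its slotted side faces the fence (within about 15 degrees) (angle between the x axis of mould_half and the x axis of fixture, either way round below 0.26 rad and x of fence_seat in the frame of mould_half above 0 m), for 0.1 s.
At the end, for the whole second after the job is handed in: The block lies flat and still on the plate with the key in its slot (slot mouth within 5 mm of the key's centre line along the fence) and its slotted side flush against the fence: slot mouth within 3 mm of the fence face and square to it within 0.03 rad (1.7 degrees) (x of slot_mouth in the frame of fence_seat above -0.003 m and y of slot_mouth in the frame of fence_seat between -0.005 and 0.005 m and z of slot_mouth in the frame of fence_seat between -0.003 and 0.003 m and angle between the x axis of mould_half and the x axis of fixture, either way round below 0.03 rad and angle between mould_half's own z axis and vertical below 0.02 rad and linear speed of mould_half below 0.01 m/s); the robot touches nothing.
It fails at once if the block is lifted more than 8 mm off the plate (height (world z) of mould_half above 0.02 m).
It fails at once if the block is pushed off the plate (height (world z) of mould_half below 0.006 m).
It fails at once if the block is tipped by more than 8 degrees (angle between mould_half's own z axis and vertical above 0.14 rad).
It fails at once if the arm or the gripper's body, instead of the fingers, pushes the block (contact force between the arm and mould_half above 3 N).
It fails at once if a bystander (bolt, nut, micrometer, setup block) is disturbed: moved more than 12 mm (distance of any of clamp_bolt, clamp_nut, micrometer, setup_block from where it was at the start of the episode above 0.012 m).
It also fails if it takes over 72 s, if anything falls off the work surface, if the arm or the gripper's body presses on something with over 40 N, if the wrist force passes 120 N, or if a joint passes its speed limit or range.

## Working session

There is one attempt and no reset: what is moved stays moved. The work goes in short steps, Python scripts to look and compute and a tool call to move; the robot and the scene stay as the last step left them, time stands still between calls to the robot, and variables do not carry over. Pictures are saved under pics/ and viewed, at most 10 in all, crops included, and the job is handed in when it is done.

Besides the shell and the picture viewer there is one more tool, called after "Request:" as a command line: name --argument value ..., lists and objects as JSON in quotes. servo_tool: Moves the arm, as the interface text tells. Its arguments: {"type":"object","properties":{"translation":{"type":"array"},"turn":{"type":"array"},"hand":{"type":"array"}},"required":["translation","turn","hand"]}

```bash
mkdir -p pics; cat > h.py <<'E'
import numpy as np, cv2
from plant import get_state, optics, models
def cloud(c):
    K=c["intrinsics"];z=c["z_map"];v,u=np.mgrid[:z.shape[0],:z.shape[1]]
    P=np.stack([(u-K[0,2])/K[0,0]*z,(v-K[1,2])/K[1,1]*z,z,np.ones_like(z)],-1)
    return (P@np.linalg.inv(c["view"]).T)[...,:3]
def save(c,n): cv2.imwrite("pics/"+n+".png",c["color"][...,::-1])
E
python3 - <<'E'
from h import *
c=optics.camera("top");save(c,"top0");P=cloud(c)
for n in ["mould_half","fixture","clamp_bolt","clamp_nut","micrometer","setup_block"]:
    s=models.search_frame("top",n);m=models.silhouettes("top",n)
    print(n,[(np.round(a["position"],3),round(a["p"],2)) for a in s[:2]])
    if m:
        q=m[0]["pixels"]&(c["z_map"]>0);X=P[q]
        print("  z",np.percentile(X[:,2],[5,50,95]).round(3))
        zt=np.percentile(X[:,2],[50])[0]
        T=X[abs(X[:,2]-zt)<.006];r=cv2.minAreaRect((T[:,:2]*1000).astype(np.float32));print("  rect",r)
        print("  box",cv2.boxPoints(r).round(0).tolist())
s=get_state();print(s["t"],s["position"],s["orientation"])
c=optics.camera("side");save(c,"side0")
E
```

```text
mould_half [(array([0.482, 0.066, 0.048]), 0.86)]
  z [0.043 0.05  0.054]
  rect ((485.344970703125, 66.51510620117188), (90.17670440673828, 110.53438568115234), 64.81119537353516)
  box [[416.0, 49.0], [516.0, 2.0], [555.0, 84.0], [455.0, 131.0]]
fixture [(array([0.485, 0.125, 0.01 ]), 0.74), (array([0.483, 0.063, 0.052]), 0.26)]
  z [0.008 0.012 0.043]
  rect ((486.77880859375, 102.47930145263672), (270.1933288574219, 325.6838073730469), 4.409460544586182)
  box [[340.0, 254.0], [365.0, -70.0], [634.0, -49.0], [609.0, 275.0]]
clamp_bolt [(array([0.55 , 0.243, 0.019]), 0.42), (array([0.482, 0.123, 0.009]), 0.15)]
  z [0.018 0.038 0.058]
  rect ((549.8818359375, 247.11752319335938), (7.979137897491455, 0.0), 118.74262237548828)
  box [[552.0, 244.0], [552.0, 244.0], [548.0, 251.0], [548.0, 251.0]]
clamp_nut []
  z [0.016 0.022 0.027]
  rect ((570.8981323242188, -27.66562271118164), (20.0011043548584, 19.440858840942383), 88.84391784667969)
  box [[561.0, -37.0], [580.0, -38.0], [581.0, -18.0], [561.0, -17.0]]
micrometer [(array([0.366, 0.462, 0.014]), 0.6)]
  z [0.007 0.011 0.016]
  rect ((374.7605895996094, 453.1634826660156), (33.57921600341797, 100.69181823730469), 46.54022979736328)
  box [[327.0, 476.0], [400.0, 406.0], [423.0, 431.0], [350.0, 500.0]]
setup_block [(array([0.53 , 0.442, 0.052]), 0.83)]
  z [0.015 0.049 0.052]
  rect ((537.00390625, 443.3495788574219), (75.79358673095703, 25.466571807861328), 88.04139709472656)
  box [[523.0, 406.0], [548.0, 405.0], [551.0, 481.0], [526.0, 482.0]]
0.65 [ 0.23467872 -0.49744797  0.23130401] [2.82459660e-05 9.75811560e-01 2.18613352e-01 3.82565091e-06]
```

View pics/top0.png

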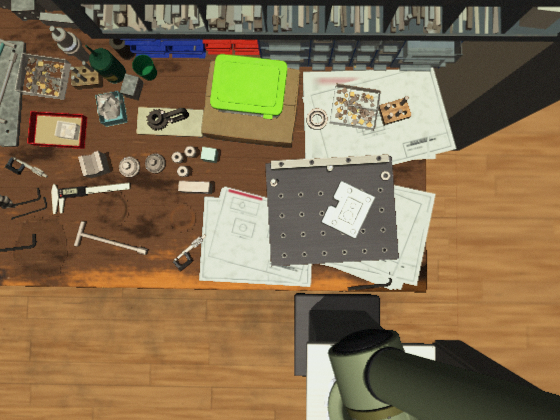

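View pics/side0.png

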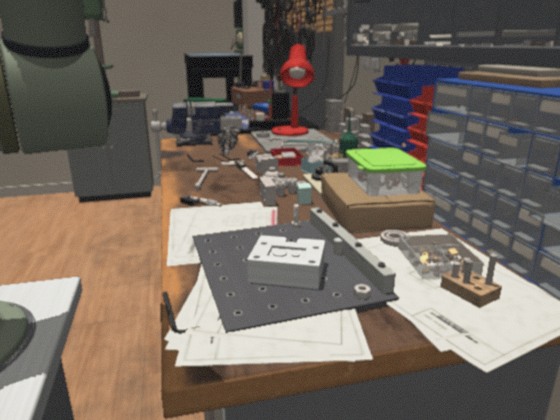

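The top view shows the block at about (348,208) with its slot at (331,207), on the left (+y) side. The bolt is at (274,182), the nut at (385,176), and the key at (330,168). I'll refine the fixture and block poses and work in the fixture frame.

```bash
cat >> h.py <<'E'
import json,os
def wrap(a): return (a+np.pi/2)%np.pi-np.pi/2
def fence(c):
    P=cloud(c);X=P.reshape(-1,3)
    q=(abs(X[:,2]-.044)<.007)&(X[:,0]>.55)&(X[:,0]<.66)&(X[:,1]>-.1)&(X[:,1]<.32);T=X[q]
    return cv2.minAreaRect((T[:,:2]*1000).astype(np.float32)),T
def block(c,F=None):
    """pose of block top from height band, world mm"""
    P=cloud(c)
    m=models.silhouettes("top","mould_half")[0]["pixels"]
    m=cv2.dilate(m.astype(np.uint8),np.ones((5,5)))>0
    q=m&(abs(P[...,2]-.051)<.006)&(P[...,0]<.61)
    T=P[q];return cv2.minAreaRect((T[:,:2]*1000).astype(np.float32)),c["z_map"],T
def toF(p,F):
    a=F[2];d=np.asarray(p)-F[:2];return np.array([np.cos(a)*d[0]+np.sin(a)*d[1],-np.sin(a)*d[0]+np.cos(a)*d[1]])
E
python3 - <<'E'
from h import *
c=optics.camera("top");P=cloud(c)
r,T=fence(c);print("fence",r,cv2.boxPoints(r).round(1).tolist(),len(T))
# plate edges from z band & dark colour
g=c["color"].max(-1)
X=P.reshape(-1,3);q=(abs(X[:,2]-.012)<.004)&(g.reshape(-1)<110)&(X[:,0]>.3)&(X[:,0]<.65)&(X[:,1]>-.1)&(X[:,1]<.3)
m=np.zeros(g.size,np.uint8);m[q]=255;m=cv2.morphologyEx(m.reshape(g.shape),cv2.MORPH_OPEN,np.ones((3,3)))
n,l,s,_=cv2.connectedComponentsWithStats(m);k=1+s[1:,4].argmax()
r=cv2.minAreaRect((P[l==k][:,:2]*1000).astype(np.float32));print("plate",r,cv2.boxPoints(r).round(1).tolist())
print("block",block(c)[0])
print("scale mm/px",np.linalg.norm(P[210,350]-P[210,351])*1000)
big=cv2.resize(c["color"][140:280,255:410],None,fx=5,fy=5,interpolation=cv2.INTER_CUBIC)[...,::-1]
cv2.imwrite("pics/crop0.png",cv2.resize(big,(664,600)))
E
```

```text
fence ((598.3121337890625, 145.63900756835938), (355.4547424316406, 81.10379028320312), 84.56153869628906) [[541.0999755859375, -27.399999618530273], [621.7999877929688, -35.099998474121094], [655.5, 318.70001220703125], [574.7999877929688, 326.3999938964844]] 1094
plate ((482.4500732421875, 101.56037902832031), (254.78793334960938, 319.00653076171875), 4.462479591369629) [[343.0, 250.6999969482422], [367.8999938964844, -67.4000015258789], [621.9000244140625, -47.5], [597.0, 270.5]]
block ((485.0792541503906, 66.70252990722656), (90.2099609375, 110.13325500488281), 64.75668334960938)
scale mm/px 2.414054961622495
```

View pics/crop0.png

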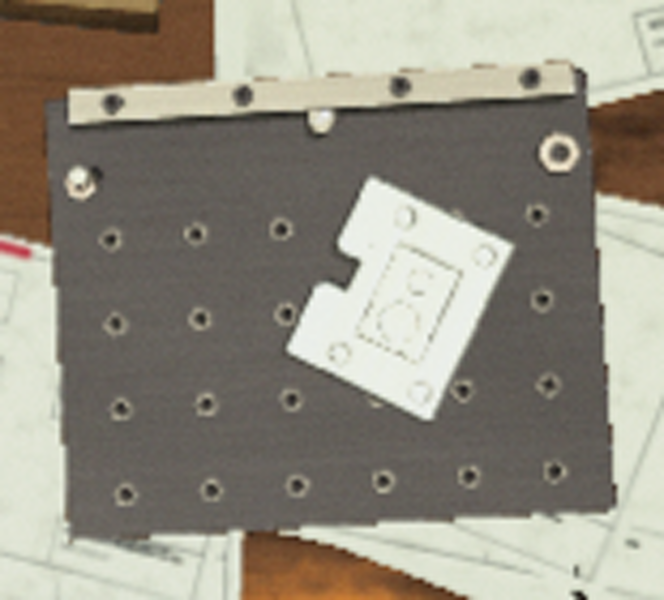

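The picture confirms the slot is on the left side. It needs about 60° of clockwise turn. The plan is to push the −x face near its +y end, with shut fingers aligned to the fixture axes.

Request:
servo_tool --translation '[[0,0,0],[0,0,0],[0,0,0],[0,0,0],[0.0132,-0.0313,0],[0.0132,-0.0313,0],[0.0132,-0.0313,0],[0.0132,-0.0313,0],[0.0132,-0.0313,0],[0.0132,-0.0313,0],[0.0132,-0.0313,0],[0.0132,-0.0313,0],[0.0132,-0.0313,0],[0.0132,-0.0313,0],[0.0132,-0.0313,0],[0.0132,-0.0313,0],[0.0132,-0.0313,0],[0.0132,-0.0313,0],[0.0132,-0.0313,0],[0.0132,-0.0313,0]]' --turn '[[0,0,0.0909],[0,0,0.0909],[0,0,0.0909],[0,0,0.0909],[0,0,0],[0,0,0],[0,0,0],[0,0,0],[0,0,0],[0,0,0],[0,0,0],[0,0,0],[0,0,0],[0,0,0],[0,0,0],[0,0,0],[0,0,0],[0,0,0],[0,0,0],[0,0,0]]' --hand '[-1,-1,-1,-1,-1,-1,-1,-1,-1,-1,-1,-1,-1,-1,-1,-1,-1,-1,-1,-1]'

```text
t: 2.47
position: [0.4069, 0.0199, 0.2316]
orientation: [0.0, 0.999, 0.039, 0.0]
wrist_force: [-0.2, 0.2, 0.0]
grip_width: 0.0
grasp_force: 0.0
```

```bash
cat >> h.py <<'E'
F=np.array([485.1,101.7,np.radians(4.46)])
def tcp():
    s=get_state();w,x,y,z=s["orientation"]
    return "t %.2f TCP_F %s z %.1f yaw_F %.2f deg wf %s w %.3f"%(s["t"],toF(np.array(s["position"][:2])*1000,F).round(1),s["position"][2]*1000,np.degrees(2*np.arctan2(y,x)-F[2]),np.round(s["wrist_force"],1),s["grip_width"])
def blk(c):
    r,_,T=block(c);(cx,cy),(w,h),a=r
    a=np.radians(a if w<h else a-90);th=wrap(a-F[2])
    return toF((cx,cy),F).round(1),np.degrees(th).round(1),(round(w,1),round(h,1))
E
python3 - <<'E'
from h import *
print(tcp());c=optics.camera("top");print(blk(c))
P=cloud(c);m=(c["color"].min(-1)>130)&(P[...,2]>.03)&(P[...,0]>.56)&(P[...,0]<.66)&(P[...,1]>-.08)&(P[...,1]<.29)&(P[...,2]<.055)
n,l,s,_=cv2.connectedComponentsWithStats(m.astype(np.uint8));k=1+s[1:,4].argmax()
T=P[l==k];r=cv2.minAreaRect((T[:,:2]*1000).astype(np.float32));print(r,[toF(p,F).round(1).tolist() for p in cv2.boxPoints(r)])
f=np.array([toF(p*1000,F) for p in T[:,:2]]);k=f[:,0]<105;print(f[k].round(0).tolist())
E
```

```text
t 2.47 TCP_F [-84.3 -75.5] z 231.6 yaw_F -0.03 deg wf [-0.2  0.2  0. ] w 0.000
(array([ -2.5, -35.1]), np.float64(60.2), (90.7, 110.8))
((598.0097045898438, 109.85243225097656), (31.574798583984375, 288.71051025390625), 3.943589687347412) [[98.7, 143.8], [96.1, -144.9], [127.7, -145.1], [130.3, 143.6]]
[[104.0, -4.0], [104.0, -6.0], [103.0, 6.0], [103.0, 4.0], [102.0, 1.0], [102.0, -1.0], [102.0, -4.0], [103.0, -7.0], [101.0, 3.0], [100.0, 1.0], [100.0, -1.0], [100.0, -4.0], [98.0, 4.0], [98.0, 1.0], [97.0, -1.0]]
```

Request:
servo_tool --translation '[[0,0,0.035],[0,0,0.035],[0,0,0.035],[0,0,0.035],[0,0,0.035],[0,0,0.0345],[0.0033,-0.0054,0],[0.0033,-0.0054,0],[0.0012,-0.0041,0],[0.0012,-0.0041,0],[0.0012,-0.0041,0],[0.0012,-0.0041,0],[0.0012,-0.0041,0],[0.0012,-0.0041,0],[0.0012,-0.0041,0],[0.0012,-0.0041,0]]' --turn '[[0,0,0],[0,0,0],[0,0,0],[0,0,0],[0,0,0],[0,0,0],[0,0,0],[0,0,0],[0,0,0],[0,0,0],[0,0,0],[0,0,0],[0,0,0],[0,0,0],[0,0,0],[0,0,0]]' --hand '[-1,-1,-1,-1,-1,-1,-1,-1,-1,-1,-1,-1,-1,-1,-1,-1]'

```text
t: 3.9
position: [0.4197, 0.0632, 0.0221]
orientation: [0.0, 0.999, 0.039, 0.0]
wrist_force: [-2.8, -2.8, 2.8]
grip_width: -0.0002
grasp_force: 1.9
```

```bash
python3 - <<'E'
from h import *
print(tcp());c=optics.camera("top");print(blk(c));save(c,"p1")
E
```

```text
t 3.90 TCP_F [-68.2 -33.3] z 22.1 yaw_F -0.04 deg wf [-2.8 -2.8  2.8] w -0.000
(array([  7.2, -24.9]), np.float64(41.2), (87.4, 111.8))
```

Request:
servo_tool --translation '[[0.0018,-0.0042,0],[0.002,-0.004,0],[0.0022,-0.0039,0],[0.0024,-0.0039,0],[0.0026,-0.0039,0],[0.0028,-0.0038,0],[0.003,-0.0037,0],[0.0032,-0.0036,0]]' --turn '[[0,0,0],[0,0,0],[0,0,0],[0,0,0],[0,0,0],[0,0,0],[0,0,0],[0,0,0]]' --hand '[-1,-1,-1,-1,-1,-1,-1,-1]'

```text
t: 4.67
position: [0.4369, 0.096, 0.0216]
orientation: [-0.0, 0.999, 0.039, -0.0]
wrist_force: [-2.5, -1.8, 0.7]
grip_width: 0.0001
grasp_force: 1.6
```

```bash
python3 - <<'E'
from h import *
print(tcp());c=optics.camera("top");print(blk(c));save(c,"p2")
E
```

```text
t 4.67 TCP_F [-48.5  -2. ] z 21.6 yaw_F -0.03 deg wf [-2.5 -1.8  0.7] w 0.000
(array([ 29.2, -14.7]), np.float64(21.3), (72.9, 111.2))
```

Request:
servo_tool --translation '[[0.0028,-0.0031,0],[0.003,-0.0028,0],[0.0032,-0.0026,0],[0.0032,-0.0024,0],[0.0032,-0.0022,0],[0.0032,-0.002,0],[0.0032,-0.0018,0],[-0.02,0,0],[-0.04,0,0],[-0.02,0,-0.04]]' --turn '[[0,0,0],[0,0,0],[0,0,0],[0,0,0],[0,0,0],[0,0,0],[0,0,0],[0,0,0],[0,0,0],[0,0,0]]' --hand '[-1,-1,-1,-1,-1,-1,-1,-1,-1,-1]'

```text
t: 5.6
position: [0.3718, 0.1043, 0.0546]
orientation: [-0.001, 0.999, 0.04, -0.006]
wrist_force: [-1.6, -0.8, 0.1]
grip_width: -0.0
grasp_force: 0.0
```

```bash
python3 - <<'E'
from h import *
print(tcp());c=optics.camera("top");print(blk(c));save(c,"p3")
E
```

```text
t 5.60 TCP_F [-112.7   11.4] z 54.6 yaw_F 0.17 deg wf [-1.6 -0.8  0.1] w -0.000
(array([ 34.2, -16.9]), np.float64(4.0), (90.2, 110.2))
```

View pics/p3.png

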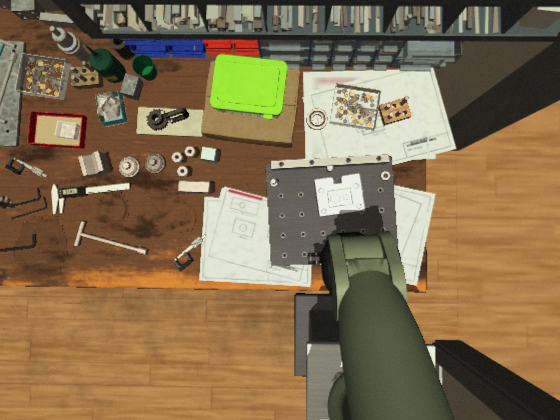

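The block is now at fixture (34, −17) mm, 4° off, with its slot facing the key (about pixel (337,178)). Next I'll nudge it +y from its −y side.

Request:
servo_tool --translation '[[0,0,-0.033],[0.0283,0.0223,0],[0.0283,0.0223,0],[0.0283,0.0223,0],[0.0283,0.0223,0],[0.0283,0.0223,0],[0,0,0],[0,0,0.0325],[0,0,0.0325],[0,0,0],[0,-0.006,0],[0,-0.006,0],[0,-0.0035,0],[0,-0.0035,0],[0,-0.0035,0],[0,-0.0035,0],[0,-0.0035,0],[0,0,0]]' --turn '[[0,0,0],[0,0,0],[0,0,0],[0,0,0],[0,0,0],[0,0,0],[0,0,0],[0,0,0],[0,0,0],[0,0,0],[0,0,0],[0,0,0],[0,0,0],[0,0,0],[0,0,0],[0,0,0],[0,0,0],[0,0,0]]' --hand '[-1,-1,-1,-1,-1,-1,-1,-1,-1,-1,-1,-1,-1,-1,-1,-1,-1,-1]'

```text
t: 7.2
position: [0.5284, 0.0345, 0.0284]
orientation: [-0.0, 0.999, 0.041, 0.002]
wrist_force: [1.1, -4.2, 2.9]
grip_width: 0.0004
grasp_force: 1.8
```

```bash
python3 - <<'E'
from h import *
print(tcp());c=optics.camera("top");r=blk(c);print(r);save(c,"p4")
T=block(c)[2];f=np.array([toF(p*1000,F) for p in T[:,:2]]);print(np.percentile(f,[1,99],axis=0))
E
```

```text
t 7.20 TCP_F [ 38.  -70.4] z 28.4 yaw_F 0.19 deg wf [ 1.1 -4.2  2.9] w 0.000
(array([34.1, -0.9]), np.float64(4.3), (90.6, 110.8))
[[-11.72617083 -55.30993067]
 [ 79.85501803  54.68010156]]
```

Request:
servo_tool --translation '[[0,0.015,0],[0,0,-0.03],[0,0,-0.03],[-0.0208,-0.0213,0],[-0.0208,-0.0213,0],[-0.0208,-0.0213,0],[-0.0208,-0.0213,0],[0,0,0],[0,0,0],[0,0,0]]' --turn '[[0,0,0],[0,0,0],[0,0,0],[0,0,0],[0,0,0],[0,0,0],[0,0,0],[0,0,0],[0,0,0],[0,0,0]]' --hand '[-1,-1,-1,0,0,0,0,0,0,0]'

```text
t: 8.18
position: [0.4389, 0.0979, 0.0872]
orientation: [-0.002, 0.999, 0.041, 0.0]
wrist_force: [0.3, 0.4, 0.2]
grip_width: 0.0429
grasp_force: 0.0
```

```bash
python3 - <<'E'
from h import *
print(tcp());print(get_state()["orientation"])
E
```

```text
t 8.18 TCP_F [-46.4  -0.1] z 87.2 yaw_F 0.20 deg wf [0.3 0.4 0.2] w 0.043
[-1.53303058e-03  9.99170591e-01  4.06895077e-02  3.80387494e-04]
```

Request:
servo_tool --translation '[[0,0,0.023],[0,0,0.023],[0,0,0.023],[0,0,0],[0.006,0,0],[0.006,0,0],[0.006,0,0],[0.004,0,0],[0.004,0,0],[0.004,0,0],[0.004,0,0],[0.003,0,0],[0,0,0]]' --turn '[[0,0,0],[0,0,0],[0,0,0],[0,0,0],[0,0,0],[0,0,0],[0,0,0],[0,0,0],[0,0,0],[0,0,0],[0,0,0],[0,0,0],[0,0,0]]' --hand '[0,0,0,0,0,0,0,0,0,0,0,0,0]'

```text
t: 9.27
position: [0.4749, 0.1009, 0.0184]
orientation: [-0.001, 0.999, 0.041, -0.001]
wrist_force: [-4.2, -0.2, 1.4]
grip_width: 0.0431
grasp_force: 1.8
```

```bash
python3 - <<'E'
from h import *
print(tcp());c=optics.camera("top");r=blk(c);print(r);save(c,"p5")
big=cv2.resize(c["color"][140:280,255:410],(664,600),interpolation=cv2.INTER_CUBIC)[...,::-1];cv2.imwrite("pics/crop5.png",big)
E
```

```text
t 9.27 TCP_F [-10.3  -0. ] z 18.4 yaw_F 0.18 deg wf [-4.2 -0.2  1.4] w 0.043
(array([47.7, -3. ]), np.float64(0.1), (89.4, 110.0))
```

View pics/crop5.png

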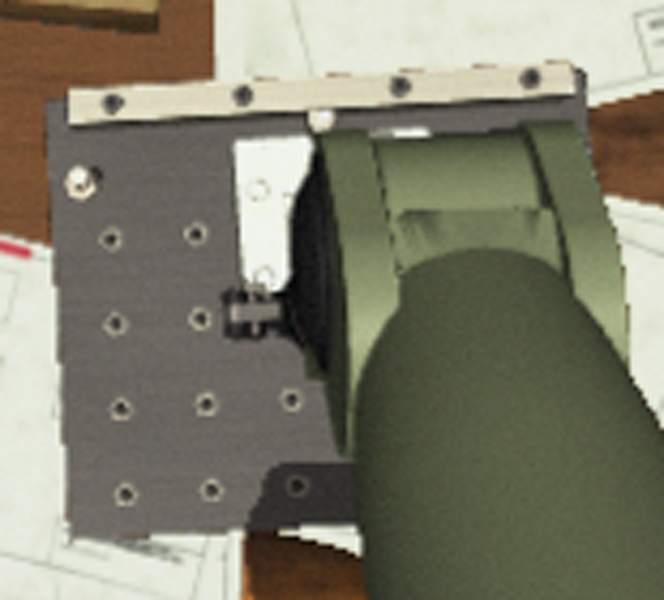

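The block is square, 3 mm low in y, and just short of the key. I'll push it home with a slight +y drift.

Request:
servo_tool --translation '[[0.002,-0.0007,0],[0.002,-0.0007,0],[0.002,-0.0007,0],[0.002,-0.0007,0],[0.002,0,0],[0.002,0,0],[0.002,0,0],[0.002,0,0],[0,0,0]]' --turn '[[0,0,0],[0,0,0],[0,0,0],[0,0,0],[0,0,0],[0,0,0],[0,0,0],[0,0,0],[0,0,0]]' --hand '[0,0,0,0,0,0,0,0,0]'

```text
t: 10.12
position: [0.4902, 0.1046, 0.0181]
orientation: [-0.001, 0.999, 0.04, -0.001]
wrist_force: [-5.3, -1.3, 2.6]
grip_width: 0.0426
grasp_force: 2.7
```

```bash
python3 - <<'E'
from h import *
print(tcp());c=optics.camera("top");r=blk(c);print(r);save(c,"p6")
E
```

```text
t 10.12 TCP_F [5.3 2.5] z 18.1 yaw_F 0.16 deg wf [-5.3 -1.3  2.6] w 0.043
(array([68.6, 42.3]), np.float64(77.0), (38.6, 93.9))
```

Request:
servo_tool --translation '[[0.001,0,0],[0.001,0,0],[0.001,0,0],[0,0,0]]' --turn '[[0,0,0],[0,0,0],[0,0,0],[0,0,0]]' --hand '[0,0,0,0]'

```text
t: 10.55
position: [0.4904, 0.1047, 0.0177]
orientation: [-0.001, 0.999, 0.04, -0.003]
wrist_force: [-11.2, -1.8, 7.5]
grip_width: 0.0429
grasp_force: 5.5
```

Request:
servo_tool --translation '[[0.001,0,0],[0.001,0,0],[0,0,0],[-0.015,0,0],[-0.03,0,0],[0,0,-0.04],[-0.035,0,-0.03],[-0.04,0,-0.03],[0,0.035,-0.03],[0,0.035,0],[0,0.035,0],[0,0.035,0],[0,0.035,0],[0,0,0],[0,0,0]]' --turn '[[0,0,0],[0,0,0],[0,0,0],[0,0,0],[0,0,0],[0,0,0],[0,0,0],[0,0,0],[0,0,0],[0,0,0],[0,0,0],[0,0,0],[0,0,0],[0,0,0],[0,0,0]]' --hand '[0,0,0,0,0,0,0,0,0,0,0,0,0,0,0]'

```text
t: 11.8
position: [0.4019, -0.0773, 0.1377]
orientation: [-0.0, 0.999, 0.038, 0.002]
wrist_force: [0.1, 0.2, -0.4]
grip_width: 0.0426
grasp_force: 0.0
```

```bash
python3 - <<'E'
from h import *
print(tcp());c=optics.camera("top");r=blk(c);print(r);save(c,"p7")
T=block(c)[2];f=np.array([toF(p*1000,F) for p in T[:,:2]])
print(np.percentile(f,[1,99],axis=0),[ (y,f[abs(f[:,1]-y)<4,0].min().round(1)) for y in (-45,-30,-15,0,15,30,45)])
for n in ["clamp_bolt","clamp_nut"]: print(n,[np.round(a["position"],3) for a in models.search_frame("top",n)[:1]])
big=cv2.resize(c["color"][140:280,255:410],(664,600),interpolation=cv2.INTER_CUBIC)[...,::-1];cv2.imwrite("pics/crop7.png",big)
E
```

```text
t 11.80 TCP_F [ -96.8 -172. ] z 137.7 yaw_F -0.08 deg wf [ 0.1  0.2 -0.4] w 0.043
(array([65.8, -0.6]), np.float64(-0.2), (95.6, 110.4))
[[ 18.69955735 -54.62310014]
 [110.64470821  53.88188119]] [(-45, np.float64(19.1)), (-30, np.float64(18.4)), (-15, np.float64(18.4)), (0, np.float64(19.3)), (15, np.float64(18.2)), (30, np.float64(19.1)), (45, np.float64(18.2))]
clamp_bolt [array([0.552, 0.244, 0.022])]
clamp_nut [array([ 0.57, -0.03,  0.03])]
```

View pics/crop7.png

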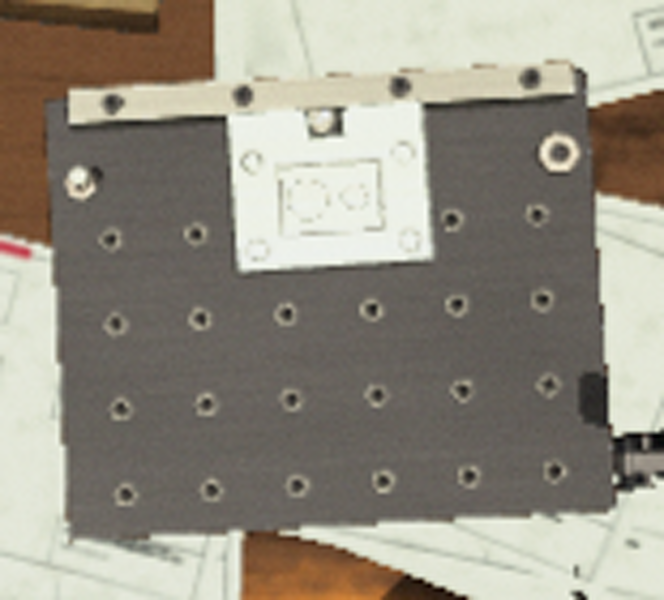

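The key at (323,121) sits in the slot. The block is flush along the fence and square to it (−0.2°), and the bolt and nut haven't moved.

```bash
python3 -c "
from plant import ticket
print(ticket.sign_off())"
```

```text
the job is handed in; nothing more can be done
None
```

The mould half was walked round about 60° and pushed home, and the job is handed in at about 12 s; my last picture shows the key in the slot, the block about 0.2° off square and within about 1 mm of the fence, and the bolt and nut unmoved, but the sign-off returned no verdict.

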